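# Pass the tube rack through the gated chute

## Task

With one fingertip press down the long blue pedal beside the chute so that the red gate swings up, and keep it held open while the other fingertip pushes the yellow tube rack along the chute, under the gate and completely past it. Then let go so that the gate drops shut behind the rack. Push only: do not lift or tip the rack, do not let the gate and rack press on each other, and leave the bottle, jar, glove box and tape roll alone.

Things in the scene. Friction and masses are not known exactly. Their poses are not given: they have to be found in the camera images.
- gate_line (a point): Point on the centre line of the chute floor in the gate's plane (thin red line), 6 mm above the table. Its axes: x = the way the rack is pushed, y = left of travel, z up; all offsets below are from here, in these axes. Chute: fixed aluminium channel, 50 mm wide inside, floor from x = -195 (open end) to +149 mm (end stop); white walls 6 mm thick, tops 18 mm above the floor.
- shaft (a point): On the gate's shaft in the gate's plane, at y = -40, z = +42 mm: a fixed axis along x, rod 8 mm thick, on two dark posts (10 x 14 mm, tops 50 mm above the floor) outside the right wall at y = -40, x = -196 and +80 mm. Gate and pedal are one rigid piece turning on it. A spring shuts it: moment 0.04 N m shut, 0.10 N m at the stop (4 to 5 N on a fingertip 25 mm out from the shaft).
- gate (a joint): Gate angle in rad: 0 = shut (red bar level across the chute), grows as the pedal goes down and the gate swings up sideways; stop at 1.31. The rack clears the gate from about 1.0 up. The pedal slopes up outward by 0.70 minus this angle: level at 0.70. At 1.15 its top face lies 7 mm below the shaft's axis at 19 mm out from it, 17 mm below at 40 mm out.
- pedal (a point): On the blue pedal: a flat plate outside the chute on its right (-y), from the shaft 46 mm outward, 4 mm thick, from x = -185 to +70 mm; press it anywhere along its length, a fingertip may slide along it. This point: middle of its length (x = -57 mm), 30 mm out from the shaft; it moves with the gate. With the gate shut the outer edge is 72 mm above the chute floor.
- gate_tip (a point): Middle of the free end of the red gate bar (white band; 50 mm from shaft to tip, 18 mm tall, 4 mm thick along x); shut, it lies at y = +10, z = +45 mm; it moves with the gate.
- rack: Loose yellow rack with a row of five capped tubes, one piece, about 0.22 kg. Origin: centre of its underside; x along its length and the chute, z up. Base plate 100 x 44 x 6 mm; at each end (outer faces at its x = +-50 mm) an upright plate 30 mm wide, 60 mm tall from the underside; caps 15 mm across, tops at 66 mm. Starts on the chute floor before the gate (negative x of gate_line).
- sanitiser: Clear bottle with a blue cap, 56 mm across, 110 mm tall; origin at the centre of its underside. Bystander.
- jar: White jar with a red lid, 60 mm across, 60 mm tall; origin at the centre of its underside. Bystander.
- glovebox: White and orange carton of gloves, 220 x 110 x 65 mm; origin at the centre of its underside, x along its length. Bystander.
- tape: Orange roll of tape lying flat, 90 mm across, 24 mm tall; origin at the centre of its underside. Bystander.
There are look-alikes about, which are no part of the job. What is meant by the rack is not green, and is the larger of those in its own colour.

How it is judged:
On the way, in this order (a step that is already met when the one before it is completed fails the run):
1. a finger holds the gate open with the rack still wholly in front of it (value of joint gate above 0.85 rad and contact force between the fingers and gate above 0.2 N and x of rack in the frame of gate_line below -0.05 m), for 0.1 s.
2. the rack is half-way under the gate, held open by a finger (value of joint gate above 0.85 rad and contact force between the fingers and gate above 0.2 N and x of rack in the frame of gate_line between -0.015 and 0.045 m), for 0.05 s.
3. the whole rack is past the gate plane, the gate still held open by a finger (value of joint gate above 0.85 rad and contact force between the fingers and gate above 0.2 N and x of rack in the frame of gate_line above 0.053 m), for 0.1 s.
At the end, for the whole second after the job is handed in: The gate is shut (within 0.08 rad), the rack lies flat and at rest on the chute floor with its rear end past the gate plane (its centre more than 52 mm beyond it), not lifted (value of joint gate below 0.08 rad and x of rack in the frame of gate_line above 0.052 m and y of rack in the frame of gate_line between -0.01 and 0.01 m and z of rack in the frame of gate_line below 0.005 m and angle between rack's own z axis and vertical below 0.08 rad and linear speed of rack below 0.01 m/s); the robot touches nothing.
It fails at once if the gate and the rack pressed on each other with more than 2 N (contact force between gate and rack above 2 N).
It fails at once if the rack was lifted more than 15 mm off the chute floor (z of rack in the frame of gate_line above 0.015 m).
It fails at once if the rack was tipped (angle between rack's own z axis and vertical above 0.3 rad).
It fails at once if the bottle, jar, glove box or tape roll was moved more than 20 mm (distance of any of sanitiser, jar, glovebox, tape from where it was at the start of the episode above 0.02 m).
It also fails if it takes over 51 s, if anything falls off the work surface, if the arm or the gripper's body presses on something with over 40 N, if the wrist force passes 120 N, or if a joint passes its speed limit or range.

## Robot

A 7-joint arm with a two-finger parallel gripper is mounted at the origin on the work surface. World frame = base frame: x ahead of the robot, y to its left, z up, the work surface at z = 0. Lengths are in m, angles in rad, forces in N, time in s.
With the tool pointing down it reaches from about 0.425 to 0.875 m from the base axis. Payload 4.7 kg.
Tool frame: the origin (TCP) lies midway between the tips of the shut fingers; the grasp point (between the pads) lies 19 mm behind it; z points along the fingers, y is the direction in which the jaws open and shut (so a half turn about z gives the same grasp; the last joint's range is limited). The gripper opens to 87 mm and grips with 3 to 60 N. Pads are 19 mm wide; open, the fingers measure 117 mm over their backs; the gripper's body (75 mm by 190 mm) begins 51 mm behind the grasp point.
Start: joints at [-1.156, 0.321, -0.07, 1.45, 0.023, 1.371, -0.057], TCP at [0.254, 0.598, 0.223] pointing down, gripper open.
Joint ranges: [-2.86, 2.86], [-0.3, 2.09], [-1.38, 1.24], [0.06, 2.45], [-1.56, 4.7], [0.09, 2.05], [-2.69, 2.69]. Speed limits (rad/s): [2.57, 2.57, 3.14, 3.14, 3.14, 3.14, 3.14].

## Interface

Orientations are given as a rotation vector (axis times angle).
In Python, from bench import * gives the robot as it stands.
- The arm moves only by the tool move_arm, never from a script. Its arguments are lists of equal length, an entry for each row: "jaw": the closure in counts, from 0 (fully open) to 255 (shut); "slide": the shift along the tool's x, y, z in cm, a list of three; "dr": the turn, a rotation vector about the tool's x, y, z in degrees, a list of three. A call has 1 to 5 rows; each row shifts and turns the commanded pose from where the row before left it, along the tool's axes as they then stand; what a row does not reach is not made up. A row lasts 1/10 s, in which the tool goes at most 50 mm and 8.59 degrees, less where a joint would pass 70% of its speed; a pose out of reach is approached as far as the arm can. A call with a gripper value outside its range is refused whole. The fingers move at their own pace and stop on an object; "force" is the grip in N (left out, the last holds). Time passes only in rows, so rows that do not move let the fingers close. It gives the time, the measured TCP pose, the force and the opening at its end, in the units of the state.
- get_state(): the state, without advancing time (a new reading comes with each control period).
- get_image(name): name is "side" or "top" or "wrist"; returns (picture, depth): 384x512x3 uint8, red, green, blue; 384x512 float32, m along the optical axis (not along the pixel's ray), 0 where there is no reading.
- camera_params(name): a dict with "K" (3x3 intrinsics, pixels), "extrinsics" (4x4, takes a point from camera to world coordinates); the wrist camera has in their place "tool_from_camera" (4x4, takes a point from camera to tool coordinates, whose origin is the TCP and whose axes are the flange's). Camera axes: x right, y up, looking along -z (the intrinsics and any distortion apply to the point x, -y, -z); pixel columns grow to the right and rows downward; lengths in m; the calibration is good to about 2 mm. A picture is of the moment at which its call begins: read the wrist's pose just before it. camera_params takes no time and is no camera call.
- close_job(): hands the job in, once; it reports no verdict.
Trained networks look in the newest picture that a camera, given by its name, has taken for a name from the list of things; names that differ only in an ending like _2 or _b are one class to them, and where a whole thing is asked for, a point or a joint stands for the part that bears it (a point fixed in the world has none). Each returns a list of dicts, best first, with "score" (0 to 1); they miss things now and then, are a little off and sometimes report something else, mostly with a low value. They report only what shows in the picture. A call takes as long as a camera call. They do not tell look-alikes from the thing itself.
- regions_of(camera, query): "mask" (384x512 bool, what is visible of it) and "xy" ([column, row] in pixels, amid what is visible of it).
The state is a dict: "time": time; "joint_positions": joint angles; "qd": joint speeds; "joint_torque": joint torques, N m; "position": TCP position; "tool_rot": TCP orientation; "ft_force": force on the tool from outside, world axes, zero at the start; "torque": the same for the moment, N m; "grip_width": opening from 0.0 (shut) to 1.0 (fully open).
Only numpy, scipy, OpenCV 4.12 (cv2) and the standard library are available. Lean on these libraries where they do the work, as an engineer would, in place of code of your own. Each camera call takes 0.05 s, during which the arm holds its last target.

## Working session

There is one attempt and no reset: what is moved stays moved. The work goes in short steps, Python scripts to look and compute and a tool call to move; the robot and the scene stay as the last step left them, time stands still between calls to the robot, and variables do not carry over. Pictures are saved under pics/ and viewed, and the job is handed in when it is done.

Besides the shell and the picture viewer there is one more tool, called after "Call:" by a JSON object that holds its "fn" and its "kwargs". move_arm: Moves the arm, as the interface text tells. Its arguments: {"type":"object","properties":{"jaw":{"type":"array","items":{"type":"number"}},"slide":{"type":"array","items":{"type":"array","items":{"type":"number"}}},"dr":{"type":"array","items":{"type":"array","items":{"type":"number"}}},"force":{"type":"number"}},"required":["jaw","slide","dr"]}

```bash
ls; mkdir -p pics; python3 - <<'E'
from bench import *
import cv2
s=get_state();print(s)
for n in("top","side","wrist"):
    im,d=get_image(n);cv2.imwrite(f"pics/{n}0.png",im[:,:,::-1]);
    import numpy as np
    np.savez(f"{n}0.npz",im=im,d=d)
    print(n,camera_params(n))
E
```

```text
pics
{'time': 0.0, 'joint_positions': array([-1.15589619,  0.32185272, -0.07007075,  1.45166874,  0.02258166,
        1.370782  , -0.0569186 ]), 'qd': array([ 0.00152292,  0.00044749, -0.00017147, -0.0012288 ,  0.0009992 ,
        0.00028914, -0.00103104]), 'joint_torque': array([ 1.29868763e-04, -4.91274691e+01, -4.03742613e-01, -3.12516475e+01,
       -6.38633547e-02,  4.40821680e-02,  1.56555138e-04]), 'position': array([0.25343506, 0.59796267, 0.22144523]), 'tool_rot': array([-6.25317522e-01, -3.07842214e+00,  2.98503038e-03]), 'ft_force': array([-0.34453202, -0.40352864,  0.24682178]), 'torque': array([ 0.00570838, -0.03495786, -0.01290577]), 'grip_width': 1.0007126148661103}
top {'K': array([[365.22980402,   0.        , 251.9702134 ],
       [  0.        , 365.22980402, 191.42955188],
       [  0.        ,   0.        ,   1.        ]]), 'extrinsics': array([[ 0.13867892,  0.96650711, -0.21594479,  0.30296091],
       [-0.99033645,  0.13564293, -0.02889136, -0.0376327 ],
       [ 0.00136768,  0.21786462,  0.97597804,  1.15260272],
       [ 0.        ,  0.        ,  0.        ,  
[... 269 characters left out ...]
739107, -0.68008181,  0.7201475 ,  0.73156812],
       [ 0.00734404,  0.72632273,  0.6873146 ,  0.79908081],
       [ 0.        ,  0.        ,  0.        ,  1.        ]])}
wrist {'K': array([[273.85039041,   0.        , 255.81122399],
       [  0.        , 273.85039041, 191.20077472],
       [  0.        ,   0.        ,   1.        ]]), 'tool_from_camera': array([[ 5.09121896e-04,  9.65440846e-01,  2.60621781e-01,
         7.11962224e-02],
       [ 9.99999870e-01, -4.85103747e-04, -1.56482920e-04,
         1.22121559e-03],
       [-2.46464002e-05,  2.60621827e-01, -9.65440968e-01,
        -1.62625971e-01],
       [ 0.00000000e+00,  0.00000000e+00,  0.00000000e+00,
         1.00000000e+00]])}
```

View pics/top0.png

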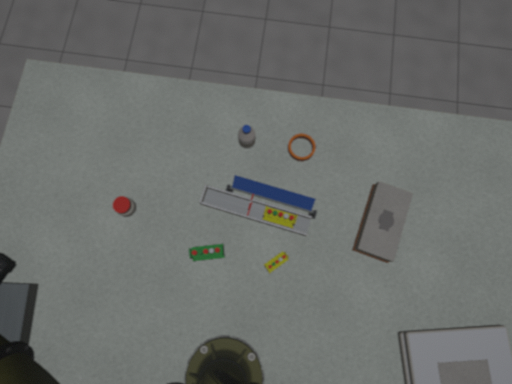

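View pics/side0.png

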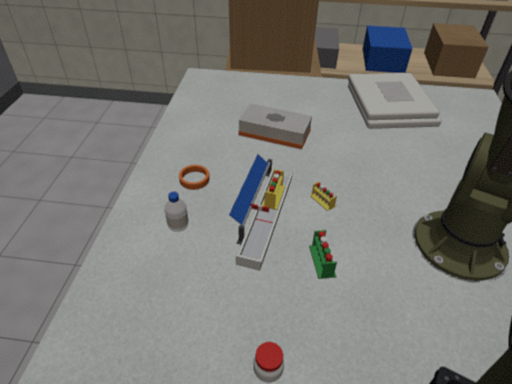

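```bash
cat > h.py <<'E'
import numpy as np,cv2
from bench import *
def w2p(n,P):
    c=camera_params(n);E=c["extrinsics"];K=c["K"]
    P=np.atleast_2d(P);q=(P-E[:3,3])@E[:3,:3]
    u=K[0,0]*q[:,0]/-q[:,2]+K[0,2];v=K[1,1]*(-q[:,1])/-q[:,2]+K[1,2]
    return np.c_[u,v]
def px2w(n,uv,d):
    c=camera_params(n);E=c["extrinsics"];K=c["K"]
    uv=np.atleast_2d(uv).astype(float);d=np.atleast_1d(d)
    q=np.c_[(uv[:,0]-K[0,2])/K[0,0]*d,-(uv[:,1]-K[1,2])/K[1,1]*d,-d]
    return q@E[:3,:3].T+E[:3,3]
def px2plane(n,uv,z):
    a=px2w(n,uv,1.0);c=camera_params(n)["extrinsics"][:3,3]
    t=(z-c[2])/(a[:,2]-c[2]);return c+(a-c)*t[:,None]
E
python3 - <<'E'
from h import *
for n,(a,b,c,d) in dict(top=(190,165,330,250),side=(220,145,345,285)).items():
    im=np.load(n+"0.npz")["im"];cr=cv2.resize(im[b:d,a:c],None,fx=5.3 if n=="top" else 4.2,fy=5.3 if n=="top" else 4.2,interpolation=cv2.INTER_CUBIC)
    cv2.imwrite(f"pics/{n}0c.png",cr[:,:,::-1])
cv2.imwrite
for n in("top","side"):
    im,d=get_image(n)
    for q in("rack","pedal","gate","gate_tip","sanitiser","jar","glovebox","tape"):
        for r in regions_of(n,q)[:4]:
            m=r["mask"];vv,uu=np.nonzero(m&(d>0))
            P=px2w(n,np.c_[uu,vv],d[vv,uu]) if len(uu) else np.zeros((1,3))
            print(n,q,round(r["score"],2),np.round(r["xy"],1),m.sum(),np.round(np.median(P,0),3))
E
```

```text
top rack 0.74 [275.5 214.6] 469 [ 0.479 -0.095  0.047]
top rack 0.7 [275.6 260.2] 259 [ 0.347 -0.105  0.03 ]
top rack 0.62 [203.8 256.1] 510 [0.344 0.11  0.041]
top pedal 0.79 [270.  195.8] 1316 [ 0.545 -0.065  0.063]
top gate 0.87 [272.9 191.7] 1216 [ 0.545 -0.07   0.063]
top gate 0.22 [278.8 216.1] 480 [ 0.479 -0.098  0.047]
top gate_tip 0.74 [274.6 195.5] 1136 [ 0.545 -0.067  0.063]
top sanitiser 0.88 [246.1 136.6] 329 [0.712 0.037 0.074]
top jar 0.77 [126.7 207.6] 366 [0.447 0.377 0.058]
top glovebox 0.79 [385.  223.4] 3112 [ 0.505 -0.405  0.065]
top glovebox 0.36 [244.9 138.1] 316 [0.712 0.037 0.075]
top tape 0.81 [314.4 148.5] 243 [ 0.72  -0.149  0.023]
top tape 0.61 [126.4 208.2] 396 [0.447 0.377 0.058]
top tape 0.52 [270.4 192.4] 1352 [ 0.546 -0.068  0.062]
top tape 0.28 [384.4 222.5] 3112 [ 0.507 -0.405  0.065]
side rack 0.96 [324.2 256.8] 853 [0.353 0.119 0.04 ]
side rack 0.73 [274.4 190.3] 519 [ 0.484 -0.081  0.045]
side rack 0.67 [321.5 199. ] 430 [ 0.35  -0.103  0.027]
side pedal 0.88 [251.4 193. ] 1352 [ 0.549 -0.046  0.06 ]
side gate 0.86 [251.2 195.7] 1251 [ 0.549 -0.041  0.061]
side gate_tip 0.69 [250.3 192.9] 1313 [ 0.549 -0.049  0.061]
side gate_tip 0.28 [194.2 183.9] 478 [ 0.726 -0.137  0.016]
side sanitiser 0.67 [178.6 211.5] 727 [0.722 0.055 0.064]
side jar 0.9 [269.5 360.5] 1020 [0.453 0.396 0.058]
side jar 0.7 [251.  194.9] 1305 [ 0.548 -0.044  0.061]
side glovebox 0.66 [274. 127.] 2433 [ 0.511 -0.38   0.061]
side glovebox 0.47 [253.7 212.8] 3289 [0.527 0.005 0.023]
side tape 0.83 [193.2 174.3] 501 [ 0.728 -0.143  0.016]
```

View pics/top0c.png

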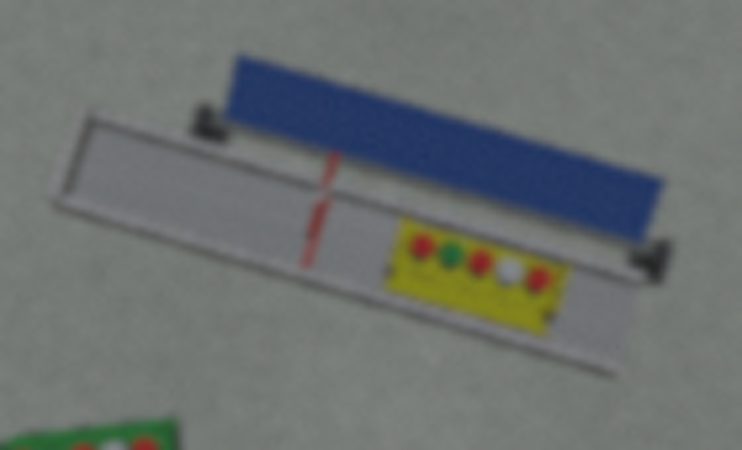

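View pics/side0c.png

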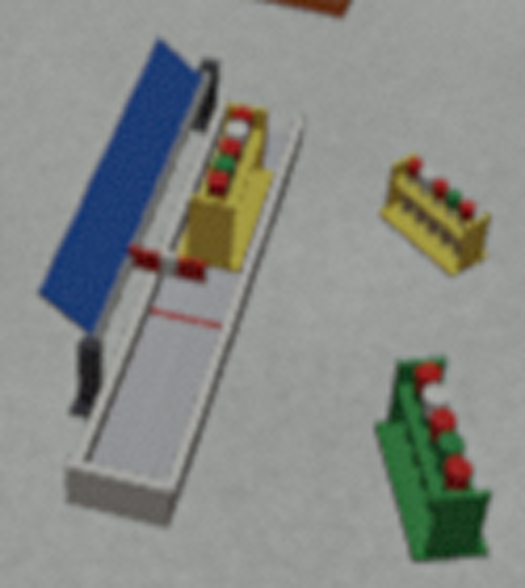

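View pics/wrist0.png

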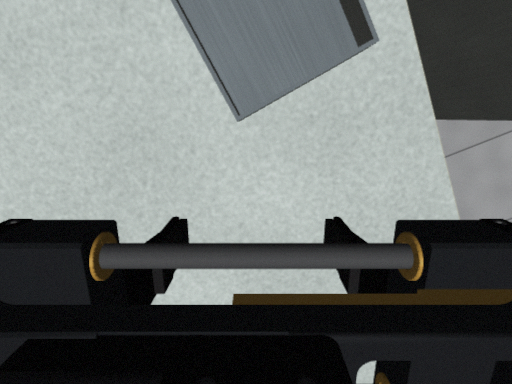

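```bash
python3 - <<'E'
from h import *
from scipy.optimize import least_squares
T=lambda p:(190+p[0]/5.3,165+p[1]/5.3)
S=lambda p:(220+p[0]/4.2,145+p[1]/4.2)
# chute coordinates guess (z above floor)
obs=[("side",S((150,311)),(0,-25,0)),("side",S((222,326)),(0,25,0)),
("top",T((640,282)),(-195,-28,18)),("top",T((613,375)),(-195,28,18)),
("top",T((90,120)),(149,-28,18)),("top",T((68,200)),(149,28,18)),
("top",T((665,182)),(-185,-75.2,71.6)),("top",T((237,55)),(70,-75.2,71.6)),
("side",S((160,38)),(-185,-75.2,71.6)),("side",S((40,292)),(70,-75.2,71.6)),
("side",S((75,468)),(152,-28,18)),("side",S((172,490)),(152,28,18)),("side",S((301,118)),(-195,28,18)),
]
def W(p,X):
    X=np.array(X)/1000;c,s=np.cos(p[2]),np.sin(p[2])
    return np.array([p[0]+c*X[0]-s*X[1],p[1]+s*X[0]+c*X[1],.006+X[2]])
f=lambda p:np.concatenate([w2p(n,W(p,X))[0]-u for n,u,X in obs])
for cams in (("top","side"),("top",),("side",)):
    ob=obs; o=[x for x in ob if x[0] in cams]
    g=lambda p:np.concatenate([w2p(n,W(p,X))[0]-u for n,u,X in o])
    r=least_squares(g,[.48,0,1.75],loss="soft_l1");print(cams,np.round(r.x,4),np.round(r.fun.reshape(-1,2),1).tolist())
    if len(cams)==2:np.save("ch.npy",r.x)
p=np.load("ch.npy")
for n,sc,o in(("top",5.3,(190,165)),("side",4.2,(220,145))):
    im=cv2.imread(f"pics/{n}0c.png")
    def L(a,b,col=(255,255,0)):
        q=[tuple(int(v) for v in (w2p(n,W(p,x))[0]-o)*sc) for x in(a,b)];cv2.line(im,q[0],q[1],col,1)
    for y in(-31,-25,25,31):L((-195,y,18),(149,y,18))
    L((-195,-25,18),(-195,25,18));L((149,-25,18),(149,25,18));L((0,-25,0),(0,25,0),(0,255,0));L((0,-40,45),(0,10,45),(255,0,255))
    L((-196,-40,42),(80,-40,42))
    for x in(-196,80):L((x,-40,0),(x,-40,50))
    for a,b in(((-185,-40),(-185,-75)),((70,-40),(70,-75)),((-185,-75),(70,-75))):L((*a,42+(-40-a[1])*.84),(*b,42+(-40-b[1])*.84))
    cv2.imwrite(f"pics/{n}0m.png",im)
E
```

```text
('top', 'side') [ 0.4987 -0.0028  1.4119] [[1.0, -0.6], [2.0, -0.0], [0.8, -0.5], [1.2, -0.9], [-0.1, -1.5], [-1.6, -0.1], [-0.2, -0.2], [-0.4, -0.3], [0.3, -0.9], [0.2, -0.6], [-0.1, 1.1], [-0.6, 1.6], [0.9, -1.0]]
('top',) [ 0.4972 -0.0029  1.409 ] [[0.8, 0.1], [1.1, -0.2], [-0.0, -1.2], [-1.6, 0.3], [-0.2, 0.5], [-0.3, 0.1]]
('side',) [ 0.4999 -0.0027  1.4185] [[0.5, -0.5], [1.5, -0.1], [-0.5, -0.9], [-0.2, -0.4], [-0.2, 1.2], [-0.6, 1.6], [0.1, -1.1]]
```

View pics/top0m.png

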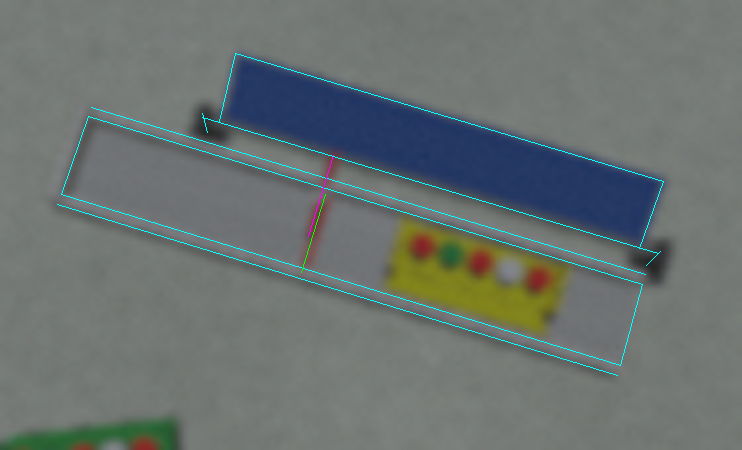

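View pics/side0m.png

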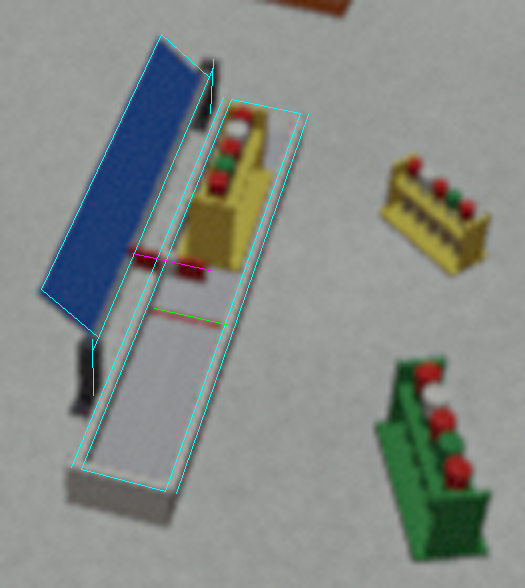

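Call:
{"fn": "move_arm", "kwargs": {"jaw": [0,0,0,0,0], "slide": [[0,0,-1],[-2,0,-1],[-4,0,-1],[-4,0,0],[-4,0,0]], "dr": [[0,0,8.46],[0,0,8.46],[0,0,8.46],[0,0,8.46],[0,0,8.46]]}}

```text
time: 1.55
position: [0.3514, 0.4982, 0.2529]
tool_rot: [1.702, 2.64, 0.002]
ft_force: [-0.2, 0.0, 0.4]
grip_width: 0.999
```

Call:
{"fn": "move_arm", "kwargs": {"jaw": [0,0,0,0,0], "slide": [[-4.5,0,0],[-4.5,0,0],[-4.5,0,0],[-4.5,0,0],[-4.5,0,0]], "dr": [[0,0,8.46],[0,0,8.46],[0,0,8.46],[0,0,8.46],[0,0,0]]}}

```text
time: 2.05
position: [0.3805, 0.2787, 0.2526]
tool_rot: [2.396, 2.032, 0.001]
ft_force: [0.9, -0.4, 1.1]
grip_width: 1.0
```

```bash
cat >> h.py <<'E'
CH=np.load("ch.npy") 
from scipy.spatial.transform import Rotation as Rn
def chR():
    c,s=np.cos(CH[2]),np.sin(CH[2]);return np.array([[c,-s,0],[s,c,0],[0,0,1]])
def toch(P): return ((np.atleast_2d(P)-[CH[0],CH[1],.006])@chR())*1000
def fromch(X): return np.atleast_2d(X)/1000@chR().T+[CH[0],CH[1],.006]
def st():
    s=get_state();R=Rn.from_rotvec(s["tool_rot"]).as_matrix()
    want=np.c_[chR()[:,0],-chR()[:,1],[0,0,-1]]
    print("t",round(s["time"],2),"ch",np.round(toch(s["position"])[0],1),"err_rotvec_tool_deg",np.round(np.degrees(Rn.from_matrix(R.T@want).as_rotvec()),2),"F(ch)",np.round(chR().T@s["ft_force"],1),"w",round(s["grip_width"],3), "q",np.round(s["joint_positions"],2))
    return s,R
E
python3 - <<'E'
from h import *
st()
E
```

```text
t 2.05 ch [259.3 161.2 246.6] err_rotvec_tool_deg [ 0.03 -0.01 -0.29] F(ch) [-0.2 -1.   1.1] w 1.0 q [-0.94 -0.08  0.24  1.84  0.02  1.39 -0.87]
```

Call:
{"fn": "move_arm", "kwargs": {"jaw": [0,0,0,0,0], "slide": [[-4.1,2,0],[-4.1,2,0],[-4.1,2,0],[-4.1,2,0],[-4.1,2,0]], "dr": [[0,0,0],[0,0,0],[0,0,0],[0,0,0],[0,0,0]]}}

```text
time: 2.55
position: [0.4464, 0.0609, 0.253]
tool_rot: [-2.391, -2.038, -0.002]
ft_force: [1.5, -0.1, -0.1]
grip_width: 1.004
```

Call:
{"fn": "move_arm", "kwargs": {"jaw": [0,0,0,0,0], "slide": [[-4.1,2,0],[-4.1,2,0],[-4.1,2,0],[-4.1,2,0],[-4.1,2,0]], "dr": [[0,0,0],[0,0,0],[0,0,0],[0,0,0],[0,0,0]]}}

```text
time: 3.05
position: [0.5128, -0.1572, 0.2531]
tool_rot: [2.39, 2.038, 0.003]
ft_force: [1.3, 0.5, 0.1]
grip_width: 1.001
```

Call:
{"fn": "move_arm", "kwargs": {"jaw": [75,75,75], "slide": [[0,0,0],[0,0,0],[0,0,0]], "dr": [[0,0,0],[0,0,0],[0,0,0]]}}

```text
time: 3.35
position: [0.5124, -0.1539, 0.2524]
tool_rot: [-2.388, -2.04, -0.001]
ft_force: [0.1, 0.7, 0.4]
grip_width: 0.815
```

```bash
cat >> h.py <<'E'
def wproj(P,s):
    c=camera_params("wrist");K=c["K"];R=Rn.from_rotvec(s["tool_rot"]).as_matrix()
    T=np.eye(4);T[:3,:3]=R;T[:3,3]=s["position"];E=T@c["tool_from_camera"]
    q=(np.atleast_2d(P)-E[:3,3])@E[:3,:3]
    return np.c_[K[0,0]*q[:,0]/-q[:,2]+K[0,2],K[1,1]*(-q[:,1])/-q[:,2]+K[1,2]]
def overlay(im,pr,sc,col=(0,255,255),g=0.0):
    def L(a,b,c=col):
        q=pr(fromch([a,b]))*sc;cv2.line(im,*[tuple(int(v) for v in x) for x in q],c,1)
    for y in(-31,-25,25,31):L((-195,y,18),(149,y,18))
    L((-195,-25,0),(-195,25,0));L((0,-25,0),(0,25,0),(0,255,0));L((0,-40,45),(0,10,45),(255,0,255))
E
python3 - <<'E'
from h import *
s,R=st()
im,d=get_image("wrist");np.savez("w1.npz",im=im,d=d)
big=cv2.resize(im[:,:,::-1].copy(),None,fx=1.5,fy=1.5,interpolation=cv2.INTER_CUBIC)
cv2.imwrite("pics/w1.png",big)
overlay(big,lambda P:wproj(P,s),1.5);cv2.imwrite("pics/w1m.png",big)
E
```

```text
t 3.35 ch [-147.   -37.5  246.4] err_rotvec_tool_deg [-0.03 -0.06  0.11] F(ch) [ 0.7 -0.   0.4] w 0.815 q [-0.54  0.06  0.83  1.72 -0.05  1.38  0.14]
```

View pics/w1.png

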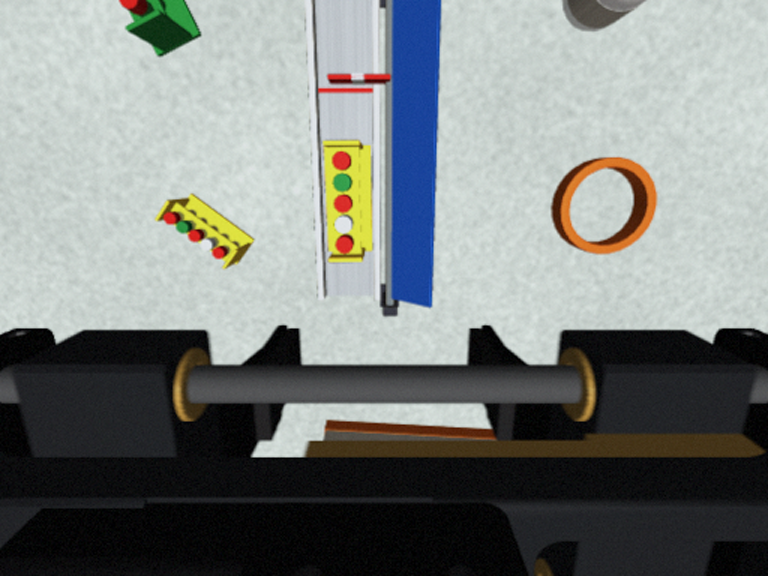

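View pics/w1m.png

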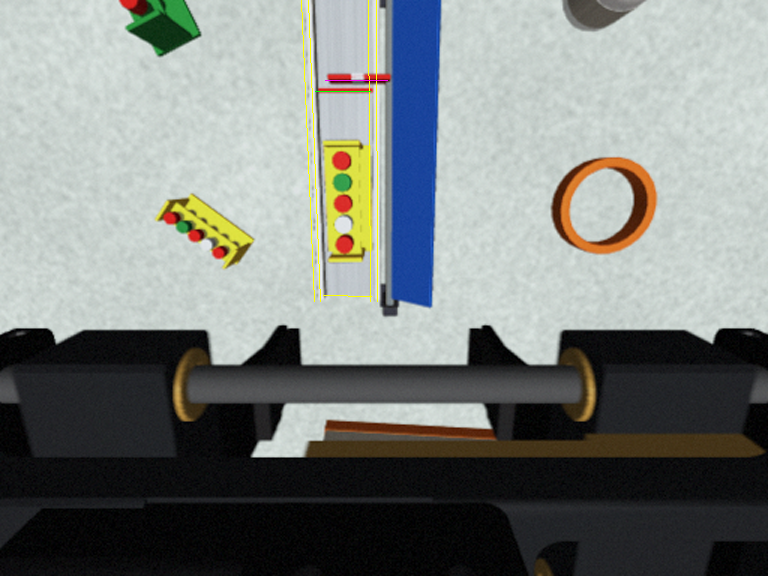

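```bash
python3 - <<'E'
from h import *
im=np.load("w1.npz")["im"]
cr=im[0:215,190:310,::-1]
big=cv2.resize(cr[:110],None,fx=6,fy=5.4,interpolation=cv2.INTER_CUBIC);cv2.imwrite("pics/w1a.png",big)
big=cv2.resize(cr[90:215],None,fx=6,fy=4.7,interpolation=cv2.INTER_CUBIC);cv2.imwrite("pics/w1b.png",big)
E
```

```text
(no output)
```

View pics/w1a.png

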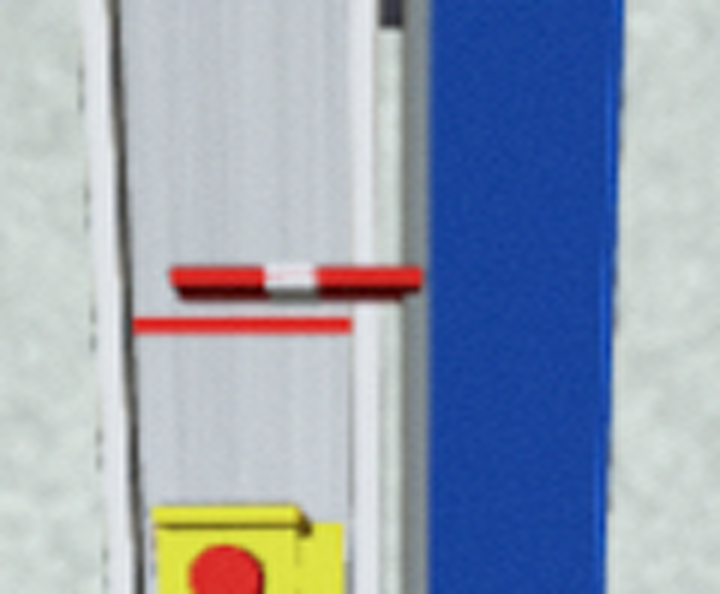

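View pics/w1b.png

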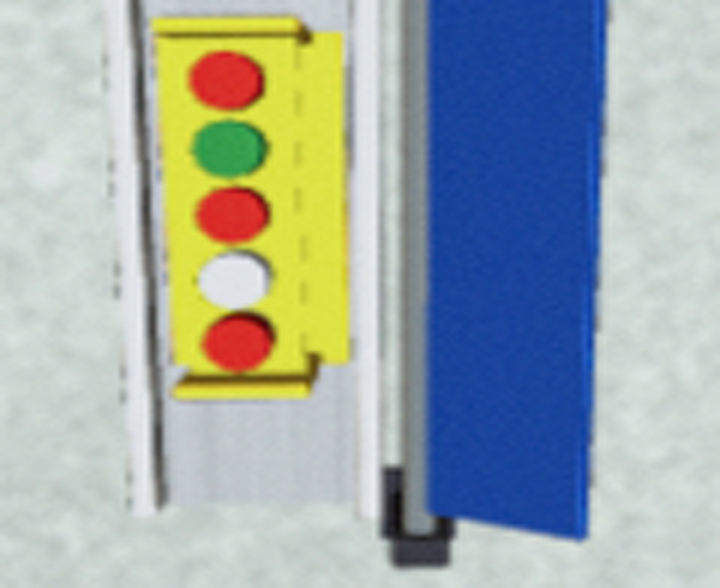

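```bash
cat > fit.py <<'E'
from h import *
from scipy.optimize import least_squares
import pickle
T=lambda p:(190+p[0]/5.3,165+p[1]/5.3)
S=lambda p:(220+p[0]/4.2,145+p[1]/4.2)
A=lambda p:(190+p[0]/6,p[1]/5.4)
B=lambda p:(190+p[0]/6,90+p[1]/4.7)
obs=[("side",S((150,311)),(0,-25,0)),("side",S((222,326)),(0,25,0)),
("top",T((640,282)),(-195,-28,18)),("top",T((613,375)),(-195,28,18)),
("top",T((90,120)),(149,-28,18)),("top",T((68,200)),(149,28,18)),
("top",T((665,182)),(-185,-75.2,71.6)),("top",T((237,55)),(70,-75.2,71.6)),
("side",S((160,38)),(-185,-75.2,71.6)),("side",S((40,292)),(70,-75.2,71.6)),
("side",S((75,468)),(152,-28,18)),("side",S((172,490)),(152,28,18)),("side",S((301,118)),(-195,28,18)),
("w",A((133,325)),(0,25,0)),("w",A((352,325)),(0,-25,0)),("w",A((170,278)),(0,10,54)),
("w",B((132,512)),(-195,31,18)),("w",B((157,512)),(-195,25,18)),("w",B((357,515)),(-195,-25,18)),("w",B((380,515)),(-195,-31,18)),
("w",B((586,540)),(-185,-75.2,71.6)),
]
s={"position":np.array([.5124,-.1539,.2524]),"tool_rot":np.array([-2.388,-2.04,-.001])}
def W(p,X):
    X=np.array(X)/1000;c,s=np.cos(p[2]),np.sin(p[2])
    return np.array([p[0]+c*X[0]-s*X[1],p[1]+s*X[0]+c*X[1],.006+X[2]])
pr=lambda n,P:wproj(P,s)[0] if n=="w" else w2p(n,P)[0]
for cams in (("top","side","w"),("top",),("side",),("w",)):
    o=[x for x in obs if x[0] in cams]
    # residual in mm approx
    sc={"top":3.1,"side":2.2,"w":1.45}
    g=lambda p:np.concatenate([(pr(n,W(p,X))-u)*sc[n] for n,u,X in o])
    r=least_squares(g,[.5,0,1.41],loss="soft_l1");print(cams,np.round(r.x,4));print(np.round(r.fun.reshape(-1,2),1).tolist())
    if len(cams)==3:np.save("ch.npy",r.x)
E
python3 fit.py
```

```text
('top', 'side', 'w') [ 0.5001 -0.0023  1.4186]
[[1.0, -1.0], [3.2, 0.0], [2.3, -4.4], [3.9, -5.4], [-0.9, -5.3], [-5.3, -0.6], [-1.1, -3.4], [-2.0, -2.2], [-1.3, -1.7], [-0.7, -0.7], [-0.6, 3.0], [-1.6, 3.7], [-0.0, -2.3], [-1.1, 0.4], [-1.1, 0.2], [-2.1, -0.4], [-0.6, 2.2], [-0.9, 2.1], [-0.6, 1.0], [-0.4, 1.0], [-1.3, -0.1]]
('top',) [ 0.4975 -0.003   1.4079]
[[2.5, 0.3], [3.4, -0.8], [0.1, -4.1], [-4.9, 0.4], [-0.4, 1.5], [-0.7, -0.0]]
('side',) [ 0.4996 -0.0023  1.4193]
[[1.3, -0.9], [3.5, 0.1], [-1.1, -1.7], [-0.2, -0.5], [-0.2, 3.1], [-1.1, 3.8], [0.2, -2.3]]
('w',) [ 0.5016 -0.0019  1.4152]
[[0.4, -0.4], [0.3, -0.5], [-0.4, -1.2], [0.0, 1.5], [-0.2, 1.5], [0.1, 0.5], [0.3, 0.5], [-0.5, -0.5]]
```

```bash
python3 - <<'E'
import numpy as np
np.save("ch.npy",np.array([.5008,-.0021,1.417]))
from h import *
s,R=st()
im,d=get_image("wrist");np.savez("w2.npz",im=im,d=d)
c=camera_params("wrist");K=c["K"];Tc=c["tool_from_camera"]
E=np.eye(4);E[:3,:3]=R;E[:3,3]=s["position"]
def ray(u,v,z):  # world plane z
    q=np.array([(u-K[0,2])/K[0,0],-(v-K[1,2])/K[1,1],-1]);M=E@Tc
    D=M[:3,:3]@q;t=(z-M[2,3])/D[2];return toch(M[:3,3]+t*D)[0]
A=lambda p:(190+p[0]/6,p[1]/5.4)
B=lambda p:(190+p[0]/6,90+p[1]/4.7)
print("front plate top edge",[np.round(ray(*A(p),.066),1) for p in((153,508),(298,508))])
print("rear plate top edge",[np.round(ray(*B(p),.066),1) for p in((175,397),(310,397))])
print("base right rear top",np.round(ray(*B((350,362)),.012),1), "front",np.round(ray(*A((343,523)),.012),1))
print("caps",[np.round(ray(*B(p),.072),1) for p in((226,80),(238,343))])
v,u=np.nonzero((d>0)&(d<.2))
q=np.c_[(u-K[0,2])/K[0,0]*d[v,u],-(v-K[1,2])/K[1,1]*d[v,u],-d[v,u]]
t=(q@Tc[:3,:3].T+Tc[:3,3])*1000
m=t[:,2]>-75
print(m.sum(),t[m].min(0),t[m].max(0))
for z0 in range(-75,10,5):
    k=m&(t[:,2]>=z0)&(t[:,2]<z0+5)
    for sg in(-1,1):
        kk=k&(np.sign(t[:,1])==sg)
        if kk.any():print(z0,sg,kk.sum(),"x",np.round([t[kk,0].min(),t[kk,0].max()],1),"y",np.round([t[kk,1].min(),t[kk,1].max()],1))
E
```

```text
t 3.4 ch [-148.   -34.8  246.5] err_rotvec_tool_deg [-0.01 -0.07 -0.14] F(ch) [0.3 0.1 0.3] w 0.769 q [-0.54  0.06  0.83  1.72 -0.05  1.38  0.14]
front plate top edge [array([-48.4,  13.5,  60. ]), array([-48.4, -15.7,  60. ])]
rear plate top edge [array([-147.1,   12.7,   60. ]), array([-147.2,  -16.6,   60. ])]
base right rear top [-146.9  -23.7    6. ] front [-47.9 -23.    6. ]
caps [array([-63.5,  -1.4,  66. ]), array([-131.1,   -1.9,   66. ])]
3980 [-10.11911717 -86.28560617 -74.99591966] [ 3.87510321e+01  8.68644303e+01 -1.09850772e-03]
-75 -1 421 x [ 1.9 38.6] y [-86.3 -37.6]
-75 1 371 x [ 6.5 38.8] y [38.1 86.9]
-70 -1 206 x [-2.4 15.6] y [-40.7 -37.3]
-70 1 146 x [ 3.2 35.2] y [38.1 80.1]
-65 -1 164 x [-5.6 12.6] y [-39.8 -37.3]
-65 1 124 x [-0.5 12.6] y [38.2 40.4]
-60 -1 149 x [-9.  10.2] y [-38.6 -37.6]
-60 1 107 x [-3.9 10.4] y [38. 39.]
-55 -1 199 x [-10.1   7.2] y [-38.6 -33.1]
-55 1 158 x [-7.8  7.6] y [33.5 39. ]
-50 -1 248 x [-9.8  4.7] y [-38.3 -32.9]
-50 1 262 x [-8.9  4.8] y [33.4 38.9]
-45 -1 47 x [-9.1  1.5] y [-33.7 -33. ]
-45 1 44 x [-8.8  0.4] y [33.6 34.2]
-40 -1 54 x [-8.3 12.6] y [-45.2 -33.1]
-40 1 51 x [-9.2 12.7] y [33.6 45.9]
-35 -1 92 x [-8.4 12.7] y [-44.3 -33.7]
-35 1 97 x [-8.3 12.8] y [34.2 44.8]
-30 -1 99 x [-7.8 12.6] y [-43.1 -33.1]
-30 1 96 x [-7.8 12.7] y [33.7 43.6]
-25 -1 92 x [ 4.6 12.7] y [-43.  -33.1]
-25 1 90 x [ 4.3 12.4] y [33.5 43.3]
-20 -1 91 x [ 2.  12.6] y [-42.2 -33.1]
-20 1 88 x [ 2.2 12.8] y [33.3 42.8]
-15 -1 78 x [-0.1 12.5] y [-42.  -33.2]
-15 1 84 x [-0.6 12.6] y [33.5 42.7]
-10 -1 85 x [-3.1 12.5] y [-42.2 -33.2]
-10 1 86 x [-2.2 12.6] y [33.4 42.7]
-5 -1 75 x [-4.6 12.4] y [-42.1 -33.2]
-5 1 76 x [-4.8 12.6] y [33.5 42.6]
```

Call:
{"fn": "move_arm", "kwargs": {"jaw": [75,75,75,75,75], "slide": [[-0.9,-0.2,3],[-0.9,0,4],[0,0,4],[0,0,3],[0,0,1.6]], "dr": [[0,0,0],[0,0,0],[0,0,0],[0,0,0],[0,0,0]]}}

```text
time: 3.95
position: [0.506, -0.1708, 0.0938]
tool_rot: [-2.386, -2.039, 0.003]
ft_force: [0.3, 0.4, 0.3]
grip_width: 0.705
```

```bash
python3 - <<'E'
from h import *
s,R=st()
for n,(a,b,c,d) in dict(side=(200,120,330,260),wrist=(0,0,512,384)).items():
    im,dd=get_image(n)
    k=4.2 if n=="side" else 1.5
    cv2.imwrite(f"pics/{n}3.png",cv2.resize(im[b:d,a:c,::-1],None,fx=k,fy=k,interpolation=cv2.INTER_CUBIC))
st()
E
```

```text
t 3.95 ch [-165.9  -31.    87.8] err_rotvec_tool_deg [-0.22 -0.06 -0.16] F(ch) [ 0.5 -0.2  0.3] w 0.705 q [-0.46  0.23  0.83  1.91 -0.19  1.08  0.29]
t 4.05 ch [-166.   -30.8   88.3] err_rotvec_tool_deg [-0.28 -0.03 -0.17] F(ch) [ 0.1 -0.2  0.4] w 0.708 q [-0.46  0.23  0.83  1.91 -0.19  1.08  0.29]
```

View pics/side3.png

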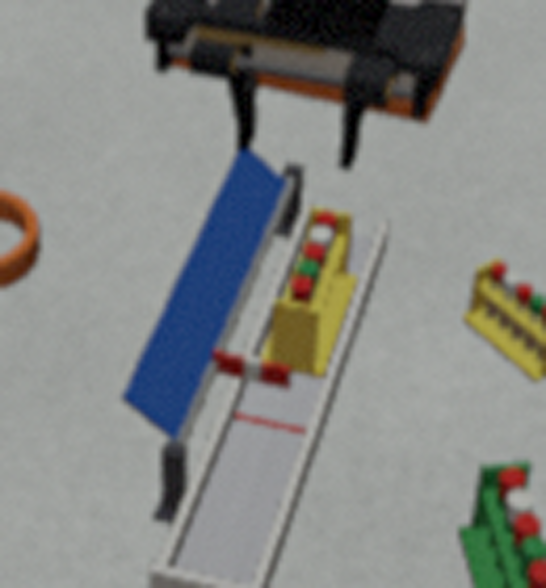

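View pics/wrist3.png

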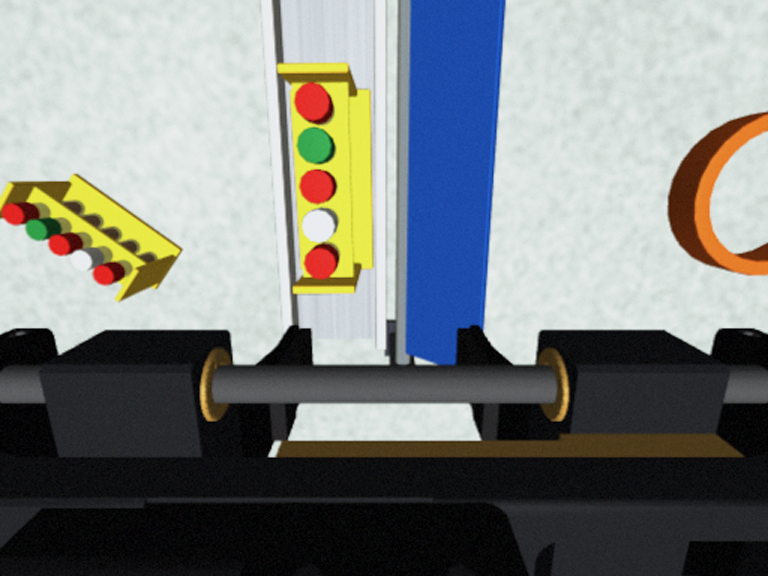

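Call:
{"fn": "move_arm", "kwargs": {"jaw": [75,75,75,75,75], "slide": [[0,0.25,1.0],[0,0,1.2],[0,0,1.2],[0,0,1.1],[0,0,0.9]], "dr": [[-0.25,0,-0.2],[0,0,0],[0,0,0],[0,0,0],[0,0,0]]}}

```text
time: 4.55
position: [0.5121, -0.1734, 0.0429]
tool_rot: [2.382, 2.039, 0.008]
ft_force: [2.3, 0.2, 3.3]
grip_width: 0.707
```

```bash
python3 - <<'E'
from h import *
s,R=st()
for n,(a,b,c,d) in dict(side=(200,120,330,260),wrist=(0,0,512,384)).items():
    im,dd=get_image(n)
    k=4.2 if n=="side" else 1.5
    cv2.imwrite(f"pics/{n}4.png",cv2.resize(im[b:d,a:c,::-1],None,fx=k,fy=k,interpolation=cv2.INTER_CUBIC))
st()
E
```

```text
t 4.55 ch [-167.5  -37.4   36.9] err_rotvec_tool_deg [ 0.46 -0.01 -0.06] F(ch) [ 0.5 -2.3  3.3] w 0.707 q [-0.42  0.32  0.8   1.95 -0.28  0.98  0.36]
t 4.65 ch [-167.6  -35.3   35.6] err_rotvec_tool_deg [ 0.2   0.   -0.08] F(ch) [ 1.2 -2.6  1.8] w 0.703 q [-0.42  0.32  0.8   1.95 -0.27  0.98  0.35]
```

View pics/side4.png

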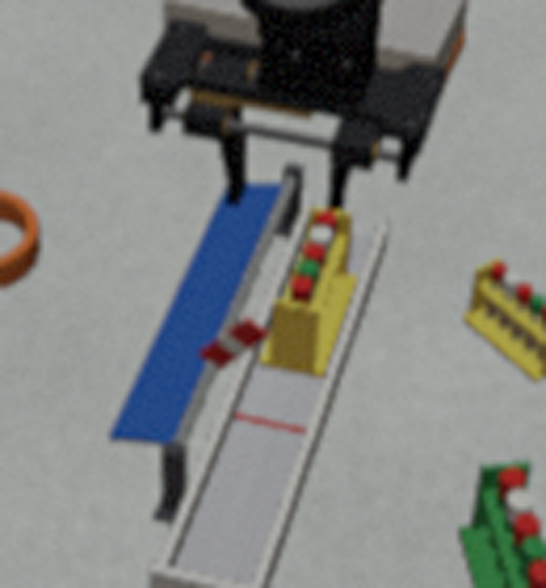

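View pics/wrist4.png

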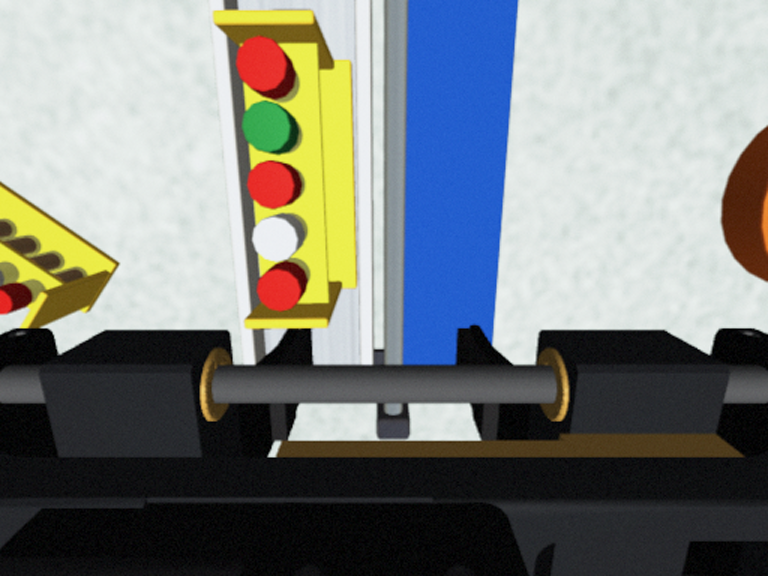

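Call:
{"fn": "move_arm", "kwargs": {"jaw": [75,75,75,75], "slide": [[0,-0.1,0.3],[0,-0.1,0.25],[0,0,0],[0,0,0]], "dr": [[0,0,0],[0,0,0],[0,0,0],[0,0,0]]}}

```text
time: 5.05
position: [0.5086, -0.1729, 0.0372]
tool_rot: [2.384, 2.04, 0.005]
ft_force: [2.6, 1.1, 2.0]
grip_width: 0.704
```

```bash
cat > look.py <<'E'
import sys
from h import *
k0=sys.argv[1]
s,R=st()
im,dd=get_image("side");a,b,c,d=190,110,320,250
big=cv2.resize(im[b:d,a:c,::-1],None,fx=4.2,fy=4.2,interpolation=cv2.INTER_CUBIC)
cv2.imwrite(f"pics/side{k0}.png",big)
# overlay gate bar/pedal at candidate angles
def rot(y,z,g): # y,z rel to shaft at shut
    return (-40+y*np.cos(g)-z*np.sin(g),42+y*np.sin(g)+z*np.cos(g))
o=big.copy()
for g,col in((1.0,(255,0,255)),(1.2,(0,255,0)),(1.31,(255,255,0))):
    pts=[(0,*rot(0,-6,g)),(0,*rot(50,-6,g)),(0,*rot(50,12,g)),(0,*rot(0,12,g))]
    q=((w2p("side",fromch(pts))-(a,b))*4.2).astype(int);cv2.polylines(o,[q],True,col,1)
    c0=np.cos(.7);s0=np.sin(.7)
    pts=[(x,*rot(-r*c0+0,r*s0,g)) for x,r in((-185,0),(-185,46),(70,46),(70,0))]
    q=((w2p("side",fromch(pts))-(a,b))*4.2).astype(int);cv2.polylines(o,[q],True,col,1)
cv2.imwrite(f"pics/side{k0}m.png",np.hstack([big[:,:400],o[:,:400]]))
E
python3 look.py 5
```

```text
t 5.05 ch [-167.6  -33.8   31.2] err_rotvec_tool_deg [ 0.28 -0.02 -0.08] F(ch) [ 1.5 -2.4  2. ] w 0.704 q [-0.41  0.32  0.79  1.96 -0.28  0.97  0.36]
```

View pics/side5m.png

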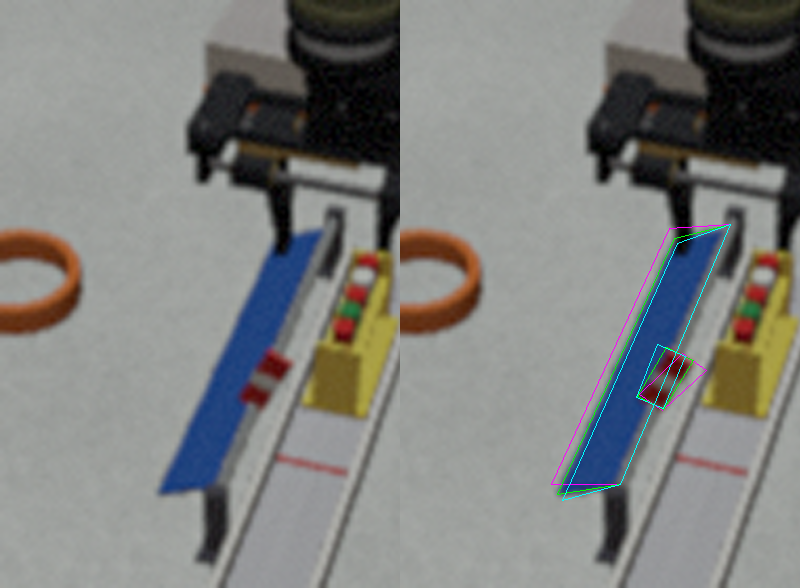

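Call:
{"fn": "move_arm", "kwargs": {"jaw": [75,75,75,75,75], "slide": [[0.4,0,0],[0.4,0,0],[0.6,0,0],[0.6,0,0],[0.6,0,0]], "dr": [[0,0,0],[0,0,0],[0,0,0],[0,0,0],[0,0,0]]}}

```text
time: 5.6
position: [0.5122, -0.1476, 0.0371]
tool_rot: [2.384, 2.04, 0.003]
ft_force: [0.6, -5.0, 4.3]
grip_width: 0.703
```

```bash
python3 look.py 6
```

```text
t 5.6 ch [-142.   -33.6   31.1] err_rotvec_tool_deg [ 0.25  0.05 -0.1 ] F(ch) [-4.8 -1.4  4.3] w 0.703 q [-0.46  0.31  0.79  1.97 -0.27  0.96  0.3 ]
```

View pics/side6.png

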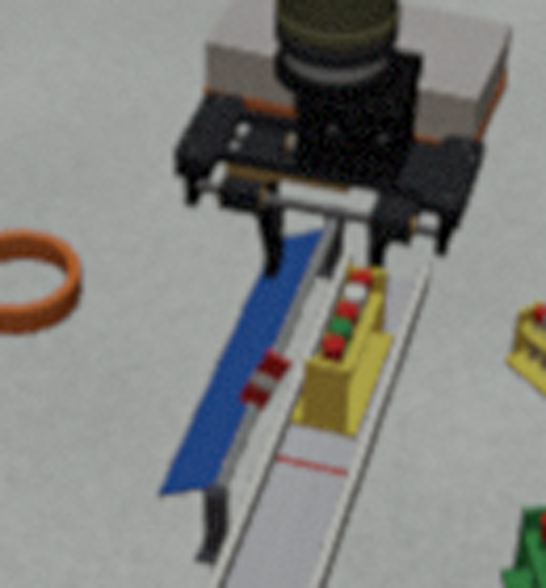

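Call:
{"fn": "move_arm", "kwargs": {"jaw": [75,75,75,75,75], "slide": [[0.5,0,0],[0.5,0,0],[0.5,0,0],[0.4,0,0],[0.2,0,0]], "dr": [[0,0,0],[0,0,0],[0,0,0],[0,0,0],[0,0,0]]}}

```text
time: 6.15
position: [0.5157, -0.1261, 0.0371]
tool_rot: [2.384, 2.041, 0.005]
ft_force: [0.4, -4.5, 4.6]
grip_width: 0.709
```

```bash
python3 look.py 7; python3 - <<'E'
from h import *
im,d=get_image("wrist");cv2.imwrite("pics/w7.png",cv2.resize(im[:,:,::-1],None,fx=1.5,fy=1.5))
E
```

```text
t 6.15 ch [-120.3  -33.7   31.1] err_rotvec_tool_deg [ 0.25 -0.   -0.06] F(ch) [-4.4 -1.1  4.6] w 0.709 q [-0.5   0.3   0.78  1.97 -0.26  0.96  0.26]
```

View pics/side7m.png

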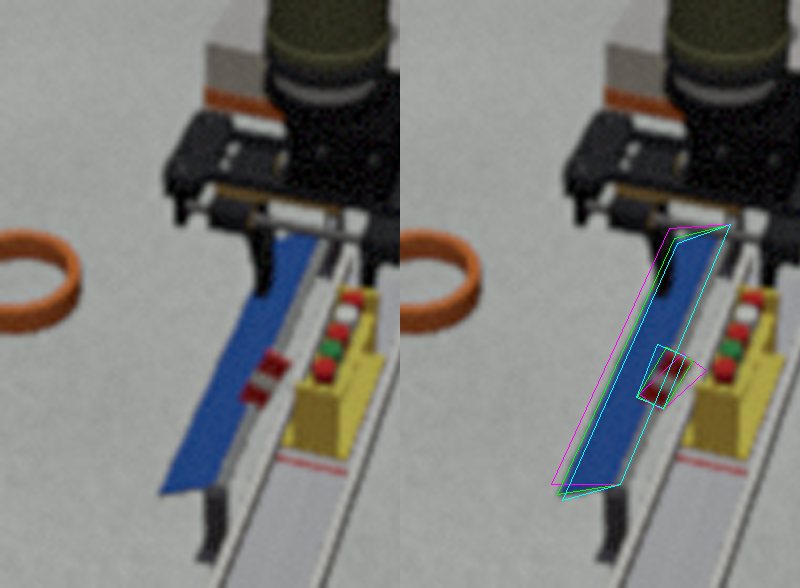

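View pics/w7.png

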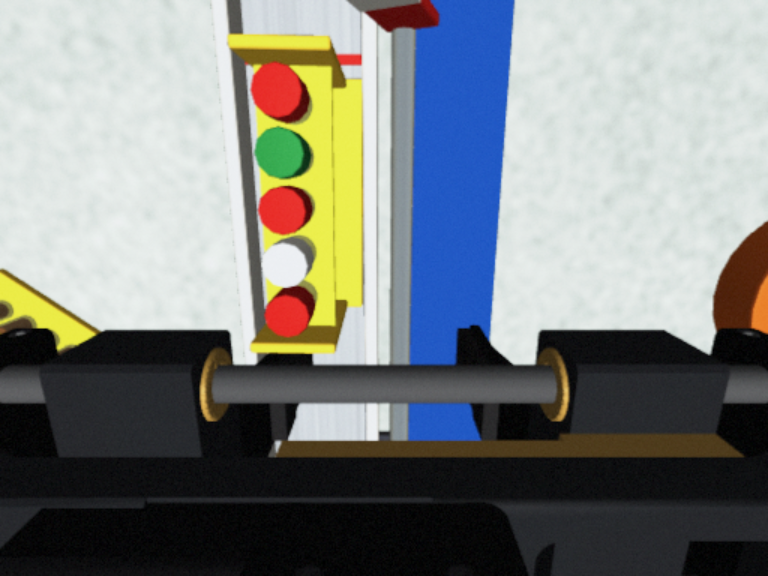

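Call:
{"fn": "move_arm", "kwargs": {"jaw": [75,75,75,75,75], "slide": [[0.5,0,0],[0.6,0,0],[0.6,0,0],[0.6,0,0],[0.6,0,0]], "dr": [[0,0,0],[0,0,0],[0,0,0],[0,0,0],[0,0,0]]}}

```text
time: 6.75
position: [0.5201, -0.0976, 0.037]
tool_rot: [2.385, 2.04, 0.004]
ft_force: [0.5, -5.6, 4.3]
grip_width: 0.705
```

```bash
python3 look.py 8
```

```text
t 6.75 ch [-91.4 -33.7  31. ] err_rotvec_tool_deg [ 0.25  0.   -0.09] F(ch) [-5.5 -1.4  4.3] w 0.705 q [-0.54  0.3   0.77  1.98 -0.25  0.96  0.2 ]
```

View pics/side8.png

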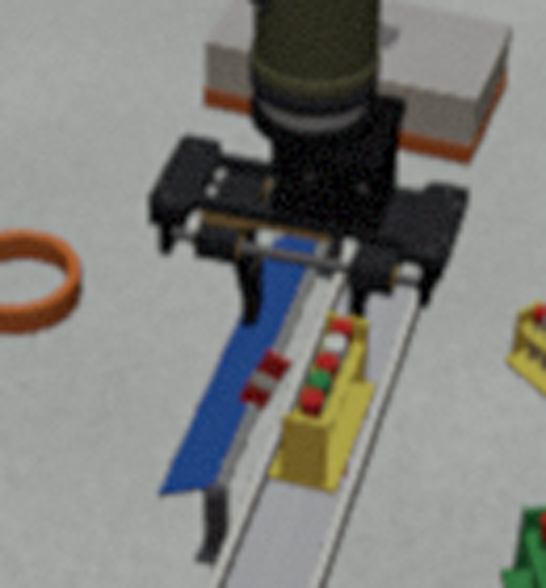

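Gate stays open and the rack's front is under it without contact. I keep pushing.

Call:
{"fn": "move_arm", "kwargs": {"jaw": [75,75,75,75,75], "slide": [[0.6,0,0],[0.6,0,0],[0.6,0,0],[0.6,0,0],[0.6,0,0]], "dr": [[0,0,0],[0,0,0],[0,0,0],[0,0,0],[0,0,0]]}}

```text
time: 7.3
position: [0.5247, -0.0678, 0.037]
tool_rot: [2.385, 2.04, 0.004]
ft_force: [0.3, -4.0, 3.8]
grip_width: 0.705
```

```bash
python3 look.py 9
```

```text
t 7.3 ch [-61.3 -33.7  31. ] err_rotvec_tool_deg [ 0.24 -0.   -0.09] F(ch) [-4.  -0.9  3.8] w 0.705 q [-0.59  0.29  0.76  1.98 -0.25  0.96  0.13]
```

View pics/side9.png

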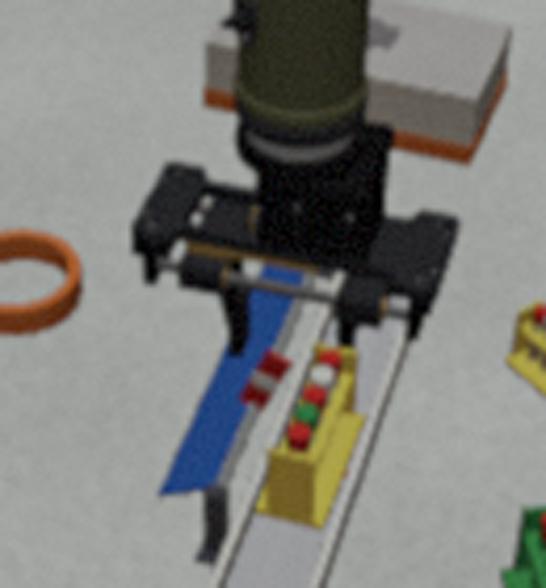

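Call:
{"fn": "move_arm", "kwargs": {"jaw": [75,75,75,75,75], "slide": [[0.5,0,0],[0.5,0,0],[0.5,0,0],[0.5,0,0],[0.5,0,0]], "dr": [[0,0,0],[0,0,0],[0,0,0],[0,0,0],[0,0,0]]}}

```text
time: 7.85
position: [0.5286, -0.0432, 0.037]
tool_rot: [2.385, 2.04, 0.004]
ft_force: [0.7, -4.1, 2.8]
grip_width: 0.707
```

```bash
python3 look.py 10;python3 - <<'E'
from h import *
im,d=get_image("wrist");cv2.imwrite("pics/w10.png",cv2.resize(im[:,:,::-1],None,fx=1.5,fy=1.5))
E
```

```text
t 7.85 ch [-36.4 -33.7  31. ] err_rotvec_tool_deg [ 0.24 -0.   -0.09] F(ch) [-4.  -1.3  2.8] w 0.707 q [-0.63  0.29  0.75  1.97 -0.24  0.96  0.08]
```

View pics/side10.png

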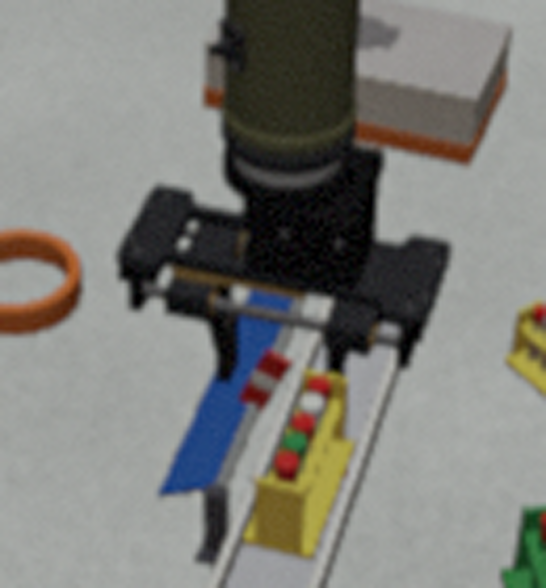

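View pics/w10.png

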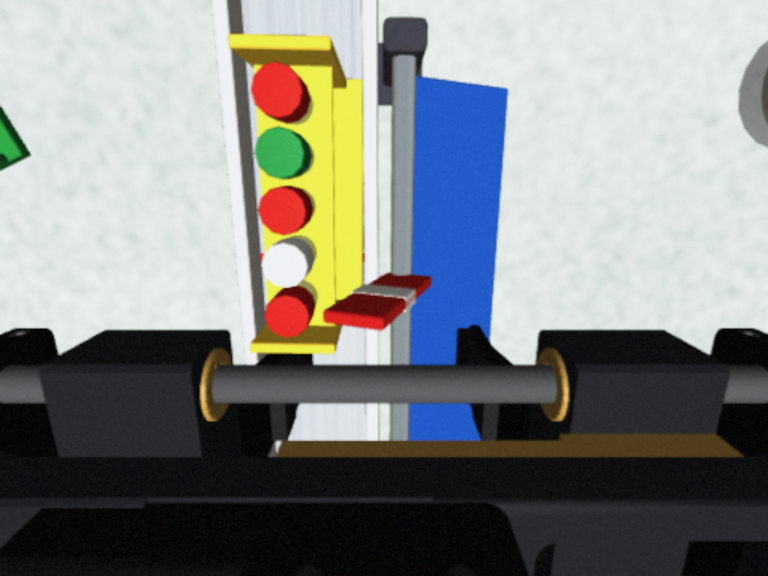

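```bash
python3 - <<'E'
from h import *
im,d=get_image("wrist")
c=camera_params("wrist");K=c["K"];Tc=c["tool_from_camera"]
def pt(u,v):
    z=d[v,u];q=np.array([(u-K[0,2])/K[0,0]*z,-(v-K[1,2])/K[1,1]*z,-z,1]);return np.round((Tc@q)[:3]*1000,1)
for u,v in((256,256),(200,250),(256,246),(256,266),(235,214),(228,210),(280,188),(250,215),(256,300),(320,250),(318,225),(198,225)):print(u,v,pt(u,v))
E
```

```text
256 256 [ 31.3   0.5 -86.6]
200 250 [ 33.6 -16.5 -87.1]
256 246 [ 33.6   0.5 -84.5]
256 266 [ 28.6   0.5 -87.9]
235 214 [ 35.2  -7.9 -59.5]
228 210 [ 36.3 -10.9 -57.8]
280 188 [ 37.1  12.9 -25.6]
250 215 [ 35.1  -1.9 -60.4]
256 300 [ 24.7   0.5 -98.8]
320 250 [ 33.   20.2 -85.9]
318 225 [ 12.2  36.4 -14.7]
198 225 [ 16.4 -30.8 -25.1]
```

Call:
{"fn": "move_arm", "kwargs": {"jaw": [75,75,75,75,75], "slide": [[0.5,0,0],[0.5,0,0],[0.5,0,0],[0.5,0,0],[0.5,0,0]], "dr": [[0,0,0],[0,0,0],[0,0,0],[0,0,0],[0,0,0]]}}

```text
time: 8.5
position: [0.5325, -0.0185, 0.037]
tool_rot: [2.385, 2.04, 0.004]
ft_force: [0.4, -5.1, 2.5]
grip_width: 0.707
```

Call:
{"fn": "move_arm", "kwargs": {"jaw": [75,75,75,75,75], "slide": [[0.5,0,0],[0.5,0,0],[0.5,0,0],[0.3,0,0],[0,0,0]], "dr": [[0,0,0],[0,0,0],[0,0,0],[0,0,0],[0,0,0]]}}

```text
time: 9.0
position: [0.5354, -0.0, 0.0371]
tool_rot: [2.384, 2.042, 0.006]
ft_force: [1.8, -1.7, 2.4]
grip_width: 0.705
```

```bash
python3 look.py 11;python3 - <<'E'
from h import *
im,d=get_image("wrist");cv2.imwrite("pics/w11.png",cv2.resize(im[:,:,::-1],None,fx=1.5,fy=1.5))
E
```

```text
t 9.0 ch [  7.3 -33.9  31.1] err_rotvec_tool_deg [ 0.25 -0.05 -0.04] F(ch) [-1.4 -2.   2.4] w 0.705 q [-0.69  0.3   0.73  1.96 -0.24  0.96  0.  ]
```

View pics/side11.png

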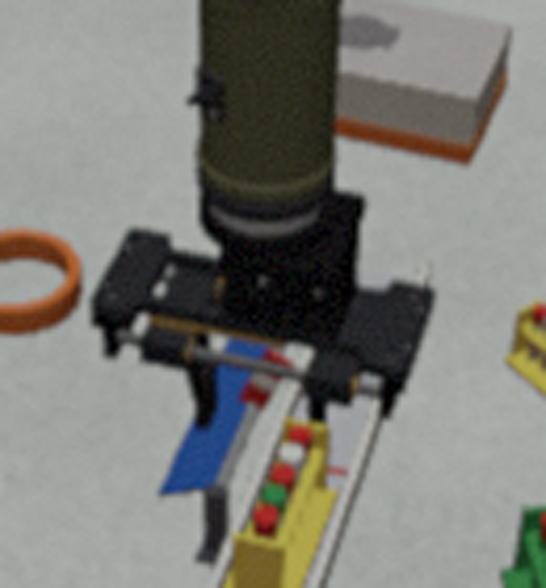

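View pics/w11.png

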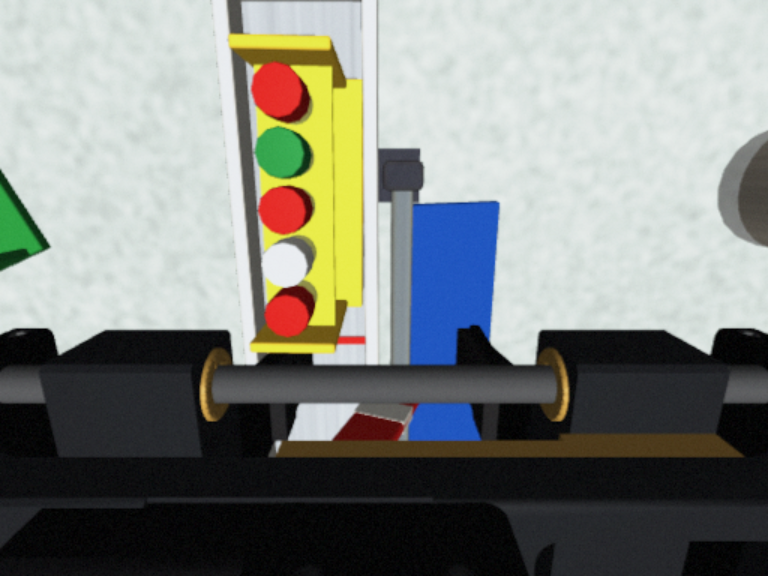

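Call:
{"fn": "move_arm", "kwargs": {"jaw": [75,75,75,75,75], "slide": [[-1,0,0],[-1.5,0,0],[-2,0,0],[-2,0,0],[-0.5,0,0]], "dr": [[0,0,0],[0,0,0],[0,0,0],[0,0,0],[0,0,0]]}}

```text
time: 9.6
position: [0.5238, -0.0733, 0.0373]
tool_rot: [2.389, 2.035, 0.005]
ft_force: [1.3, 1.5, 2.3]
grip_width: 0.706
```

```bash
python3 look.py 12;python3 - <<'E'
from h import *
im,d=get_image("wrist");cv2.imwrite("pics/w12.png",cv2.resize(im[:,:,::-1],None,fx=1.5,fy=1.5))
E
```

```text
t 9.6 ch [-66.8 -33.6  31.3] err_rotvec_tool_deg [ 0.27 -0.01 -0.33] F(ch) [ 1.7 -1.1  2.3] w 0.706 q [-0.58  0.29  0.76  1.98 -0.25  0.96  0.14]
```

View pics/w12.png

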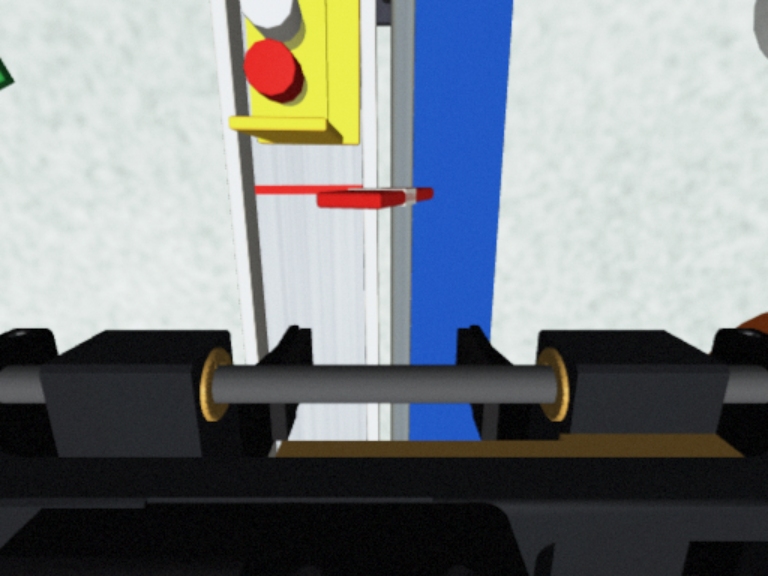

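The rack's base rear edge (row 143) is well past the red gate line (row 189), and the fingers are clear of the gate. I lift gently to let it drop.

Call:
{"fn": "move_arm", "kwargs": {"jaw": [75,75,75,75,75], "slide": [[0,0,-0.6],[0,0,-0.8],[0,0,-0.9],[0,0,-1.0],[0,0,-1.2]], "dr": [[0,0,0],[0,0,0],[0,0,0],[0,0,0],[0,0,0]]}}

```text
time: 10.2
position: [0.5238, -0.0697, 0.0827]
tool_rot: [2.384, 2.042, 0.004]
ft_force: [0.0, 0.0, -0.6]
grip_width: 0.706
```

Call:
{"fn": "move_arm", "kwargs": {"jaw": [75,75,75,75,75], "slide": [[0,0,-2],[0,0,-3],[0,0,-4],[0,0,-3],[-2,0,0]], "dr": [[0,0,0],[0,0,0],[0,0,0],[0,0,0],[0,0,0]]}}

```text
time: 10.7
position: [0.5239, -0.0874, 0.2072]
tool_rot: [2.377, 2.044, 0.017]
ft_force: [0.7, -0.5, -0.6]
grip_width: 0.704
```

```bash
python3 look.py 13;python3 - <<'E'
from h import *
im,d=get_image("wrist");cv2.imwrite("pics/w13.png",cv2.resize(im[:,:,::-1],None,fx=1.5,fy=1.5))
st()
im,d=get_image("top");cv2.imwrite("pics/top13.png",im[:,:,::-1])
E
```

```text
t 10.7 ch [-80.8 -35.9 201.2] err_rotvec_tool_deg [ 0.7  -0.22  0.21] F(ch) [-0.4 -0.7 -0.6] w 0.704 q [-0.66  0.07  0.82  1.8  -0.06  1.28  0.02]
t 10.8 ch [-86.3 -33.4 197.9] err_rotvec_tool_deg [ 0.39 -0.01 -0.28] F(ch) [-0.4  0.3  0.4] w 0.703 q [-0.66  0.07  0.83  1.81 -0.05  1.28  0.02]
```

View pics/side13.png

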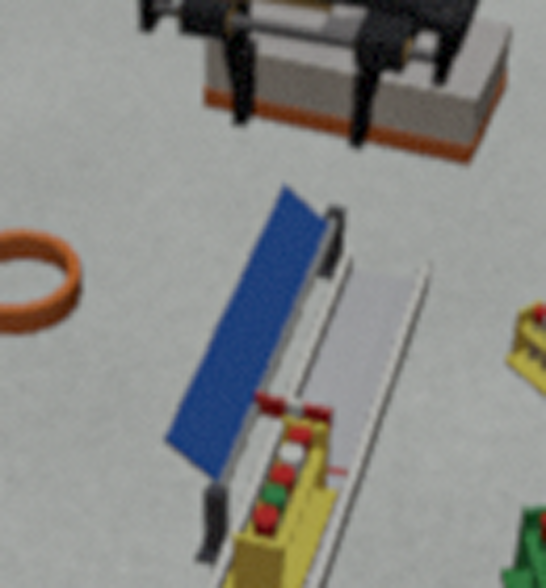

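View pics/w13.png

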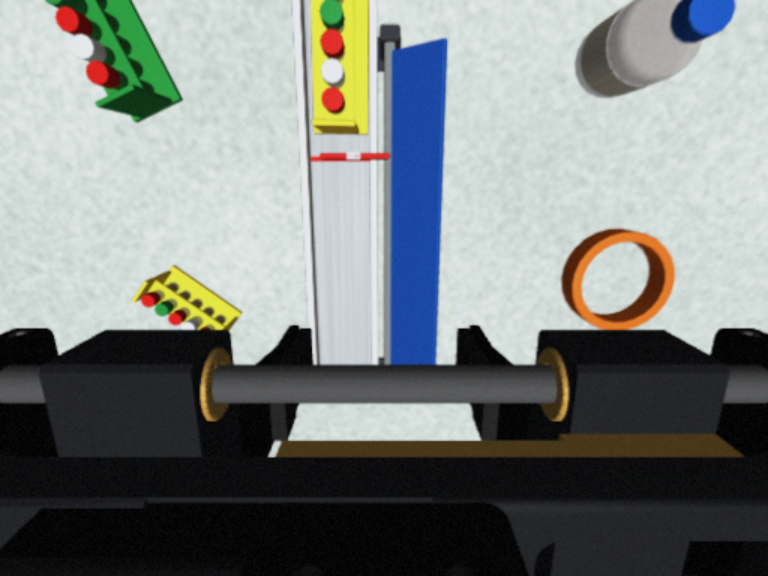

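Call:
{"fn": "move_arm", "kwargs": {"jaw": [75,75,75,75,75], "slide": [[0,0,0],[0,0,0],[0,0,0],[0,0,0],[0,0,0]], "dr": [[0,0,0],[0,0,0],[0,0,0],[0,0,0],[0,0,0]]}}

```text
time: 11.35
position: [0.5205, -0.0897, 0.2018]
tool_rot: [2.385, 2.041, 0.004]
ft_force: [-0.7, -0.3, 0.0]
grip_width: 0.701
```

```bash
python3 - <<'E'
from h import *
s,R=st()
im,d=get_image("wrist")
c=camera_params("wrist");K=c["K"];M=np.eye(4);M[:3,:3]=R;M[:3,3]=s["position"];M=M@c["tool_from_camera"]
q=np.array([(342/1.5-K[0,2])/K[0,0],-(131/1.5-K[1,2])/K[1,1],-1]);D=M[:3,:3]@q
print("rear edge base", toch(M[:3,3]+D*(.012-M[2,3])/D[2]))
print(close_job())
E
```

```text
t 11.35 ch [-83.6 -32.9 195.8] err_rotvec_tool_deg [ 0.22  0.01 -0.07] F(ch) [-0.4  0.6  0. ] w 0.701 q [-0.66  0.07  0.82  1.81 -0.06  1.28  0.02]
rear edge base [[23.62251425 -0.33203546  6.        ]]
the job is handed in; nothing more can be done
None
```

I pressed the pedal with one finger and held the gate open at about 1.2 rad (judged from the camera images). The other finger pushed the larger yellow rack along the chute and fully past the gate. I then backed the fingers clear, let go so the gate dropped shut, and handed the job in at 11.4 s.

**Final checks:**
- **Gate and rack:** The last pictures show the gate bar level and shut. The rack lies flat on the chute floor, with its rear edge about 20–24 mm past the gate plane, so its centre is about 70 mm beyond it.
- **Contact:** The arm was raised clear and touching nothing, with the force reading near zero. I saw no contact between gate and rack in any picture.
- **Bystanders:** The arm stayed clear of them. The bottle, glove box and tape show no sign of having moved. The jar is not in the closing pictures I viewed, so I did not check it at the end.

**Disagreement between cameras:** The top camera's fit of the chute differed from the other two by about 2–4 mm and 0.5°. I used the side and wrist cameras, and the contacts fitted those.

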